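# Seat the larger brass cap against the three pins of a locating plate

### The arm

A 7-joint arm with a two-finger parallel gripper is mounted at the origin on a cart in front of the work surface, level with it; the furniture and walls round the work are solid. World frame = base frame: x ahead of the robot, y to its left, z up, the work surface at z = 0. Lengths are in m, angles in rad, forces in N, time in s.
With the tool pointing down it reaches from about 0.425 to 0.925 m from the base axis. Payload 6.8 kg.
Tool frame: the origin (TCP) lies on the centre line of the jaws, within the pads' length; the fingertips stand 22 mm ahead of it and the grasp point (between the pads) lies 3 mm ahead of it (bot.tcp_to_tips is the distance from the TCP to the fingertips, in m); z points along the fingers, x is the direction in which the jaws open and shut, and the axes are right-handed (so a half turn about z gives the same grasp; the last joint's range is limited). The gripper opens to 88 mm and grips with 3 to 60 N. Pads are 20 mm wide; open, the fingers measure 115 mm over their backs; the gripper's body (75 mm by 178 mm) begins 61 mm behind the grasp point.
Start: joints at [-1.353, 0.477, 0.022, 1.555, -0.011, 1.109, -0.083], TCP at [0.216, 0.64, 0.245] pointing down, gripper open.
Joint ranges: [-2.96, 2.96], [-0.34, 2.1], [-1.41, 1.46], [0.24, 2.44], [-1.37, 4.51], [0.17, 1.92], [-2.96, 2.96]. Speed limits (rad/s): [2.39, 2.39, 3.14, 3.14, 3.14, 3.14, 3.14].

### API

Orientations are given as a unit quaternion [x, y, z, w].
In Python, from rig import bot, eyes, job gives the robot as it stands. The module is installed in compiled form; this text tells all that it offers.
- The arm moves only by the tool carry_out, never from a script. Its arguments are lists of equal length, an entry for each row: "grip": the closure, from -1 (fully open) to 1 (shut); "offset": the shift along the tool's x, y, z as a fraction of full scale, a list of three; "yaw": the turn about the tool's z as a fraction of full scale. A call has 1 to 20 rows; each row is the pose to reach, as a shift and turn from the pose commanded when the call began, along the tool's axes at that moment; what a row does not reach only later rows make up. Full scale, the value 1, is 40 cm for a shift and 120 degrees for a turn. A row lasts 1/12 s, in which the tool goes at most 41.7 mm and 7.16 degrees, less where a joint would pass 70% of its speed; a pose out of reach is approached as far as the arm can. A call with a number of a shift or a turn outside -1 to 1 is refused whole. A call with a gripper value outside its range is refused whole. The fingers move at their own pace and stop on an object; "grip_force" is the grip in N (left out, the last holds). Time passes only in rows, so rows that repeat a pose let the fingers close. It gives the time, the measured TCP pose, the force and the opening at its end, in the units of the state.
- bot.observe(): the state, without advancing time (a new reading comes with each control period).
- eyes.camera(name): name is "scene" or "top" or "wrist"; returns the picture (420x560x3 uint8, red, green, blue); there is no depth.
- eyes.camera_info(name): a dict with "fx", "fy", "cx", "cy" (pixels), "view" (4x4, takes a point from world to camera coordinates). Camera axes: x right, y up, looking along -z (the intrinsics and any distortion apply to the point x, -y, -z); pixel columns grow to the right and rows downward; lengths in m; the calibration is good to about 2 mm. A picture is of the moment at which its call begins: read the wrist's pose just before it. camera_info takes no time and is no camera call; for the wrist camera it gives the pose at the moment of the call.
- job.finish_job(): hands the job in, once; it reports no verdict.
The state is a dict: "time": time; "q": joint angles; "qvel": joint speeds; "tau": joint torques, N m; "tool_pos": TCP position; "orientation": TCP orientation; "ft_force": force on the tool from outside, world axes, zero at the start; "wrist_torque": the same for the moment, N m; "width": finger opening in m.
Only numpy, scipy, OpenCV 4.12 (cv2) and the standard library are available. Lean on these libraries where they do the work, as an engineer would, in place of code of your own. Each camera call takes 0.05 s, during which the arm holds its last target.

### The job

Two round brass caps lie on the aluminium locating plate. Nudge the larger one along the plate until its rim rests against all three upright steel pins, then back away. Keep it flat on the plate without lifting it, and leave the smaller cap where it is.

Things in the scene. Friction and masses are not known exactly. Their poses are not given: they have to be found in the camera images.
- large_cap: The larger round brass cap: a plain disc of 60 mm diameter and 28 mm height with a smaller boss (30 mm diameter, 9.5 mm high) in the middle of its top; about 0.55 kg, loose. Origin at the centre of its underside, z up; it is round, so its yaw means nothing.
- small_cap: The smaller round brass cap, same shape and height: disc of 44 mm diameter, 28 mm high, boss of 22 mm diameter and 9.5 mm height; loose. Origin at the centre of its underside. To be left alone. Which of the caps lies left and which right varies.
- seat (a point): Point on the plate's upper face where the centre of the larger cap's underside lies when its rim touches all three pins. x points along the plate from the caps towards the middle pin, z up. Pins: fixed steel dowels, 10 mm diameter, 26 mm high, their centres 35 mm from here at 0, +40 and -40 degrees from x; the -x side is open. Caps start 95 to 115 mm away in -x, 48 to 58 mm aside in y.
- locating_plate: The bare aluminium plate with bevelled edges, 250 x 250 x 12 mm, fixed to the bench. Origin at the centre of its underside; x along its length towards the pin end, y across. The seat lies 50 mm from the centre in x, on the upper face (12 mm over the bench).
Things that resemble listed ones, but are neither listed nor needed, are in the scene too. Leave any green or pink look-alike of the large_cap alone.

How it is judged:
By the outcome, as a careful person would: the job done as asked, in the order asked, and still so for the second after the job is handed in, with the robot touching nothing.
It also fails if it takes over 32 s, if anything falls off the work surface, if the arm or the gripper's body presses on something with over 40 N, if the wrist force passes 120 N, or if a joint passes its speed limit or range.

## Working session

There is one attempt and no reset: what is moved stays moved. The work goes in short steps, Python scripts to look and compute and a tool call to move; the robot and the scene stay as the last step left them, time stands still between calls to the robot, and variables do not carry over. Pictures are saved under pics/ and viewed, and the job is handed in when it is done.

Besides the shell and the picture viewer there is one more tool, called as name(argument=value, ...) on one line, values as JSON. carry_out: Moves the arm, as the interface text tells. Shift numbers are shares of 40 cm and turn numbers shares of 120 degrees, none past 1 either way. Its arguments: {"type":"object","properties":{"grip":{"type":"array"},"offset":{"type":"array"},"yaw":{"type":"array"},"grip_force":{"type":"number"}},"required":["grip","offset","yaw"]}

```bash
mkdir -p pics; python3 - <<'E'
from rig import bot,eyes,job
import cv2,numpy as np
s=bot.observe(); print({k:np.round(v,4).tolist() for k,v in s.items()}, bot.tcp_to_tips)
for n in ["scene","top"]:
    im=eyes.camera(n); cv2.imwrite(f"pics/{n}0.png",im[:,:,::-1]); i=eyes.camera_info(n)
    print(n,{k:np.round(v,4).tolist() if not isinstance(v,str) else v for k,v in i.items()})
E
```

```text
{'time': 0.0, 'q': [-1.3531, 0.4778, 0.0224, 1.5564, -0.0115, 1.1093, -0.0831], 'qvel': [0.0002, 0.0003, 0.0001, -0.0002, -0.0012, 0.0011, -0.0001], 'tau': [0.0005, -58.2842, 1.5352, -27.2604, -0.0542, 0.017, 0.0001], 'tool_pos': [0.2159, 0.639, 0.2437], 'orientation': [0.8124, 0.5831, -0.0007, 0.0006], 'ft_force': [-0.0179, 0.55, 0.0667], 'wrist_torque': [-0.0502, -0.0258, 0.01], 'width': 0.0876} 0.022
scene {'fx': 424.437, 'fy': 424.437, 'cx': 283.1679, 'cy': 210.9411, 'view': [[0.5257, -0.8506, -0.0133, -0.3208], [0.5292, 0.3148, 0.7879, -0.3263], [-0.666, -0.4212, 0.6157, -0.5213], [0.0, 0.0, 0.0, 1.0]]}
top {'fx': 466.7599, 'fy': 466.7599, 'cx': 274.6504, 'cy': 207.8077, 'view': [[0.0259, -0.9996, 0.0072, -0.0136], [0.995, 0.0265, 0.0962, -0.5635], [-0.0964, 0.0047, 0.9953, -0.839], [0.0, 0.0, 0.0, 1.0]]}
```

View pics/scene0.png

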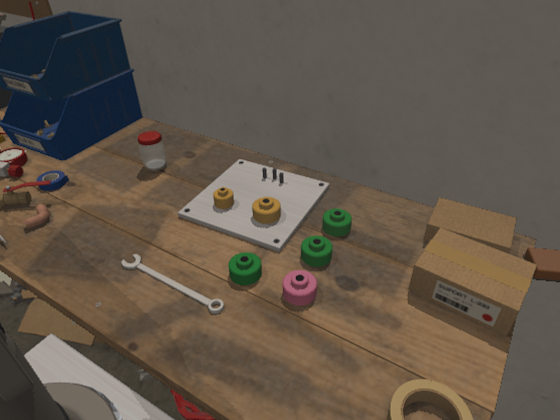

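View pics/top0.png

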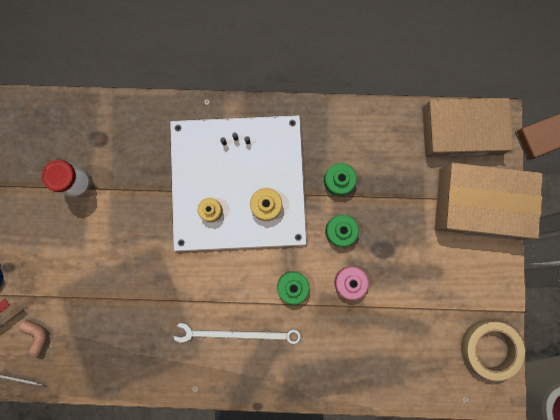

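Top view: the large brass cap is at (266,204) and the small one at (209,209). The pins are at (224,141), (236,136) and (248,140). Look-alikes are green at (341,179), (342,231) and (293,289), and pink at (352,283). By description I choose the brass cap with the bigger diameter, (266,204). Next I'll measure it and check a close crop.

```bash
cat > h.py <<'E'
from rig import bot,eyes,job
import cv2,numpy as np
def ray(i,u,v,z):
    V=np.array(i["view"]);R=V[:3,:3];c=-R.T@V[:3,3]
    d=R.T@np.array([(u-i["cx"])/i["fx"],-(v-i["cy"])/i["fy"],-1.])
    return c+d*(z-c[2])/d[2]
def proj(i,p):
    V=np.array(i["view"]);q=V[:3,:3]@np.array(p)+V[:3,3]
    return np.array([i["cx"]+i["fx"]*q[0]/-q[2], i["cy"]-i["fy"]*q[1]/-q[2]])
def yellow(im,lo=(15,110,80),hi=(30,255,255)):
    return cv2.inRange(cv2.cvtColor(im,cv2.COLOR_RGB2HSV),lo,hi)
E
python3 - <<'E'
from h import *
for n in ["top","scene"]:
    im=cv2.imread(f"pics/{n}0.png")[:,:,::-1].copy(); i=eyes.camera_info(n)
    # plate
    hsv=cv2.cvtColor(im,cv2.COLOR_RGB2HSV)
    m=cv2.inRange(hsv,(0,0,120),(180,45,255))
    x0,y0,w,h=(165,110,150,150) if n=="top" else (175,155,160,95)
    sub=np.zeros_like(m); sub[y0:y0+h,x0:x0+w]=m[y0:y0+h,x0:x0+w]
    c=max(cv2.findContours(sub,0,2)[0],key=cv2.contourArea); hull=cv2.convexHull(c)
    ap=cv2.approxPolyDP(hull,6,True)[:,0]
    print(n,"plate",ap.tolist(),[np.round(ray(i,*p,0.012)[:2],4).tolist() for p in ap])
    g=cv2.cvtColor(im,cv2.COLOR_RGB2GRAY)
    ym=np.zeros_like(m); ym[y0:y0+h,x0:x0+w]=yellow(im)[y0:y0+h,x0:x0+w]
    for cc in cv2.findContours(ym,0,2)[0]:
        if cv2.contourArea(cc)<100: continue
        b=cv2.boundingRect(cc); e=cv2.fitEllipse(cv2.convexHull(cc))
        print(" yellow",b,np.round(e[0],1),np.round(e[1],1),"centre@0.030",np.round(ray(i,*e[0],0.034),4))
        s=g[b[1]+2:b[1]+b[3]-2,b[0]+3:b[0]+b[2]-3].astype(float)
        wt=np.clip(70-s,0,None); yy,xx=np.mgrid[:s.shape[0],:s.shape[1]]
        u=(wt*xx).sum()/wt.sum()+b[0]+3; v=(wt*yy).sum()/wt.sum()+b[1]+2
        print("  hole",round(u,1),round(v,1),np.round(ray(i,u,v,0.0495),4))
    dk=np.zeros_like(m); k=cv2.inRange(g,0,75); dk[y0+4:y0+h-4,x0+4:x0+w-4]=k[y0+4:y0+h-4,x0+4:x0+w-4]
    nn,lab,st,ce=cv2.connectedComponentsWithStats(dk)
    for a in range(1,nn):
        if 8<st[a,4]<400: print("  dark",st[a].tolist(),np.round(ce[a],1),np.round(ray(i,*ce[a],0.025)[:2],4))
    cr=im[y0:y0+h,x0:x0+w]; cr=cv2.resize(cr,None,fx=4,fy=4,interpolation=cv2.INTER_CUBIC)
    cv2.imwrite(f"pics/{n}_crop.png",cr[:,:,::-1])
E
```

```text
top plate [[299, 115], [306, 243], [174, 250], [170, 121]] [[0.7459, -0.0411], [0.5004, -0.0594], [0.4809, 0.1872], [0.7272, 0.2063]]
 yellow (198, 198, 24, 24) [209.6 209.7] [22.7 23.9] centre@0.030 [0.5564 0.1208 0.034 ]
  hole 208.5 208.9 [0.5563 0.1207 0.0495]
 yellow (250, 189, 32, 32) [265.8 204. ] [31.4 31.8] centre@0.030 [0.5695 0.0178 0.034 ]
  hole 265.7 203.0 [0.5698 0.0177 0.0495]
  dark [290, 121, 5, 4, 15] [291.9 122.5] [ 0.727  -0.0272]
  dark [176, 126, 4, 5, 15] [177.5 127.9] [0.7107 0.1885]
  dark [233, 134, 5, 7, 21] [235.4 137.4] [0.6954 0.0786]
  dark [221, 139, 6, 6, 20] [223.7 142. ] [0.686  0.1004]
  dark [246, 138, 4, 6, 19] [247.6 141.1] [0.689  0.0554]
  dark [262, 200, 8, 7, 43] [265.6 203. ] [0.5724 0.0183]
  dark [206, 207, 5, 5, 21] [208.  208.8] [0.5587 0.1249]
  dark [215, 209, 7, 12, 16] [219.2 215.1] [0.5476 0.1038]
  dark [296, 235, 4, 5, 17] [297.7 236.9] [ 0.511  -0.0428]
  dark [179, 241, 5, 4, 16] [180.8 242.3] [0.4953 0.1726]
scene plate [[178, 212], [238, 159], [328, 183], [279, 247]] [[0.4829, 0.1875], [0.7263, 0.2073], [0.746, -0.0397], [0.
[... 774 characters left out ...]
6, 4, 20] [265.5 200.5] [0.5995 0.0381]
  dark [260, 204, 13, 5, 27] [266.3 206.6] [0.5823 0.0246]
  dark [185, 209, 4, 3, 10] [186.5 210. ] [0.486  0.1634]
  dark [268, 209, 12, 14, 86] [274.5 216.7] [ 0.5624 -0.0089]
  dark [253, 210, 10, 12, 61] [256.8 216.1] [0.5451 0.0236]
  dark [179, 216, 83, 30, 148] [219.6 231.5] [0.4671 0.0593]
  dark [320, 216, 11, 25, 158] [325.8 229.2] [ 0.581  -0.1179]
  dark [312, 224, 4, 4, 9] [313.7 225.2] [ 0.5795 -0.0914]
  dark [313, 238, 8, 7, 44] [316.4 241. ] [ 0.5406 -0.1185]
  dark [274, 240, 5, 3, 13] [276.  240.8] [ 0.5012 -0.0515]
  dark [308, 241, 5, 5, 11] [309.6 243.8] [ 0.527  -0.1112]
  dark [322, 242, 4, 4, 9] [323.8 244.1] [ 0.5401 -0.1347]
```

View pics/top_crop.png

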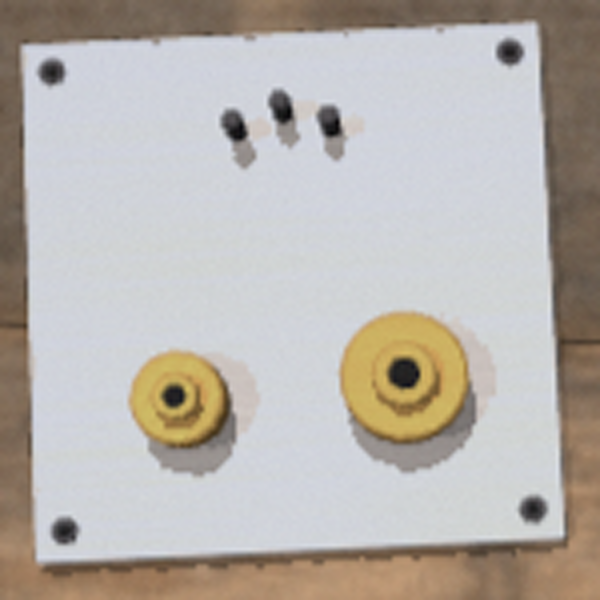

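The crop shows two brass caps on the plate: the large one on the right at crop (404,375), the small one on the left at crop (178,397), with three dark pins above them. The choice holds. I'll push with two part-open fingers behind the rim, which form a stable cradle. First I move halfway towards the cap and turn.

carry_out(grip=[0.09,0.09,0.09,0.09,0.09,0.09,0.09,0.09,0.09,0.09,0.09,0.09], offset=[[-0.03,0.03,0],[-0.1,0.1,0],[-0.17,0.16,0],[-0.24,0.23,0],[-0.31,0.3,0],[-0.38,0.37,0],[-0.45,0.43,0],[-0.52,0.5,0],[-0.59,0.57,0],[-0.65,0.625,0],[-0.65,0.625,0],[-0.65,0.625,0]], yaw=[-0.02,-0.06,-0.1,-0.15,-0.2,-0.25,-0.3,-0.34,-0.38,-0.42,-0.426,-0.426])

```text
time: 1.1
tool_pos: [0.3705, 0.3114, 0.2446]
orientation: [0.483, 0.875, -0.0, 0.0]
ft_force: [-0.6, -0.3, 0.1]
width: 0.0401
```

```bash
cat >> h.py <<'E'
from scipy.spatial.transform import Rotation as Ro
def to(target,ang):
    """offset fractions for TCP target and world angle (deg) of tool y"""
    s=bot.observe();R=Ro.from_quat(s["orientation"]).as_matrix()
    o=R.T@(np.array(target)-s["tool_pos"])/0.4
    cur=np.degrees(np.arctan2(R[1,1],R[0,1]))
    print("t",round(s["time"],2),"pos",np.round(s["tool_pos"],4),"yang",round(cur,2),"w",round(s["width"],4),"F",np.round(s["ft_force"],1),"tilt",np.round(R[:,2],4))
    print("  offset",np.round(o,4),"yaw",round(-(ang-cur)/120,4))
E
python3 - <<'E'
from h import *
to((0.524,-0.0115,0.12),32.5)
E
```

```text
t 1.1 pos [0.3705 0.3114 0.2446] yang 32.21 w 0.0401 F [-0.6 -0.3  0.1] tilt [-1.e-04 -3.e-04 -1.e+00]
  offset [-0.8875 -0.1053  0.3117] yaw -0.0024
```

carry_out(grip=[0.09,0.09,0.09,0.09,0.09,0.09,0.09,0.09,0.09,0.09,0.09,0.09,0.09,0.09], offset=[[-0.04,0,0.01],[-0.12,-0.01,0.03],[-0.2,-0.02,0.06],[-0.28,-0.03,0.09],[-0.36,-0.04,0.12],[-0.44,-0.05,0.15],[-0.52,-0.06,0.18],[-0.6,-0.07,0.21],[-0.68,-0.08,0.24],[-0.76,-0.09,0.27],[-0.83,-0.1,0.3],[-0.887,-0.105,0.312],[-0.887,-0.105,0.312],[-0.887,-0.105,0.312]], yaw=[-0.002,-0.002,-0.002,-0.002,-0.002,-0.002,-0.002,-0.002,-0.002,-0.002,-0.002,-0.002,-0.002,-0.002])

```text
time: 2.27
tool_pos: [0.525, -0.0082, 0.1191]
orientation: [0.48, 0.877, -0.0, -0.0]
ft_force: [-0.0, 1.5, 0.0]
width: 0.0402
```

```bash
python3 - <<'E'
from h import *
to((0.524,-0.0115,0.042),32.5)
i=eyes.camera_info("wrist"); im=eyes.camera("wrist"); cv2.imwrite("pics/w1.png",im[:,:,::-1])
print(proj(i,(0.5705,0.018,0.0495)))
E
```

```text
t 2.27 pos [ 0.525  -0.0082  0.1191] yang 32.61 w 0.0402 F [-0.   1.5  0. ] tilt [-1.e-03  2.e-04 -1.e+00]
  offset [-0.0058 -0.0063  0.1929] yaw 0.0009
[279.32748601 290.03890765]
```

View pics/w1.png

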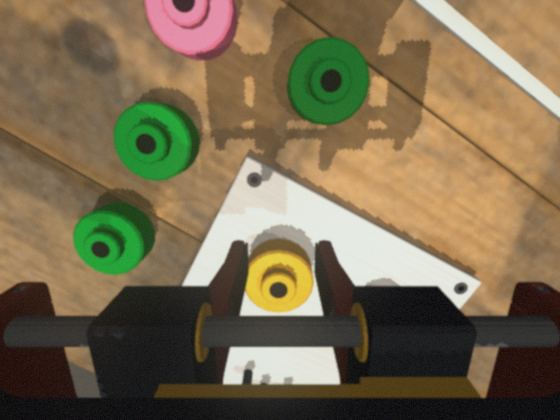

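The wrist view shows the large brass cap's hole at (278,290); the prediction was (279,290), so the position is confirmed. Its fingers at (238,250) and (322,250) straddle the push line. Now I descend behind the cap.

carry_out(grip=[0.09,0.09,0.09,0.09,0.09,0.09,0.09,0.09], offset=[[0,-0.006,0.02],[0,-0.006,0.06],[0,-0.006,0.1],[0,-0.006,0.14],[0,-0.006,0.17],[0,-0.006,0.19],[0,-0.006,0.19],[0,-0.006,0.19]], yaw=[0,0,0,0,0,0,0,0])

```text
time: 2.98
tool_pos: [0.5223, -0.0091, 0.0438]
orientation: [0.479, 0.878, -0.0, -0.0]
ft_force: [1.1, -0.4, 0.6]
width: 0.0401
```

```bash
python3 - <<'E'
from h import *
C=np.array([0.5705,0.018]);S=np.array([0.663,0.077])
a=np.degrees(np.arctan2(*(S-C)[::-1]));print(a,np.linalg.norm(S-C))
d=np.array([np.cos(np.radians(32.5)),np.sin(np.radians(32.5))])
to((*(C-0.034*d),0.042),32.5)
im=eyes.camera("scene"); cv2.imwrite("pics/s2.png",cv2.resize(im[140:260,160:340],None,fx=4,fy=4)[:,:,::-1])
im=eyes.camera("top"); cv2.imwrite("pics/t2.png",cv2.resize(im[100:260,160:340],None,fx=3.5,fy=3.5)[:,:,::-1])
E
```

```text
32.531271730044885 0.10971440197166461
t 2.98 pos [ 0.5223 -0.0091  0.0438] yang 32.77 w 0.0401 F [ 1.1 -0.4  0.6] tilt [-6.e-04  3.e-04 -1.e+00]
  offset [-0.0078  0.053   0.0044] yaw 0.0022
```

View pics/s2.png

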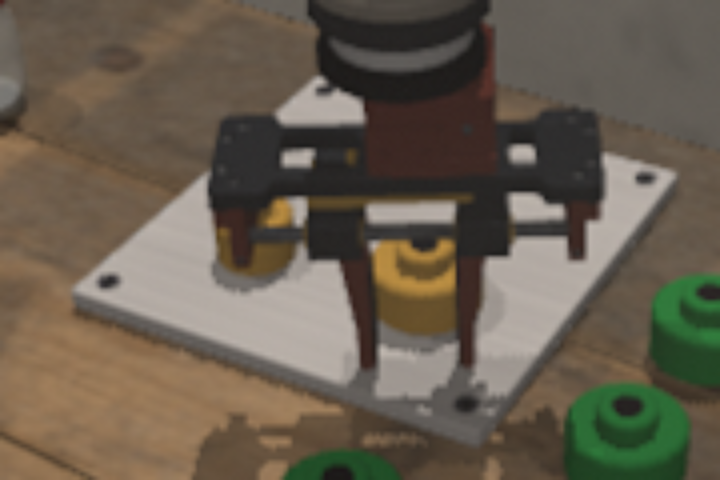

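View pics/t2.png

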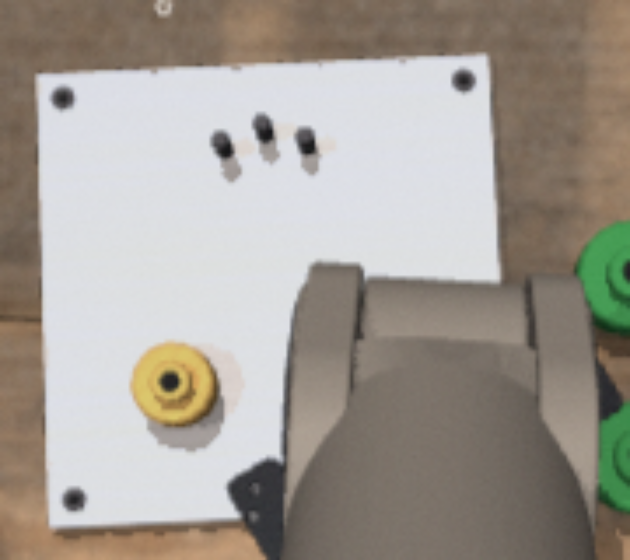

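The scene view shows the fingers on the plate behind the large cap, at crop (365,360) and (468,360); the small cap is untouched. Plan: push straight to a point 20 mm short of the seat on its axis, swing round to face along the plate, then make the final push.

```bash
cat >> h.py <<'E'
C=np.array([0.5705,0.018]);S=np.array([0.663,0.077])
def u(a): a=np.radians(a); return np.array([np.cos(a),np.sin(a)])
P=S-0.02*u(4.35)
E
python3 - <<'E'
from h import *
a=np.degrees(np.arctan2(*(P-C)[::-1])); print(a,np.linalg.norm(P-C))
to((*(C-0.045*u(a)),0.043),a)
to((*(C-0.0324*u(a)),0.043),a)
to((*(P-0.0324*u(a)),0.043),a)
E
```

```text
38.3876626855259 0.09256838060351688
t 3.08 pos [ 0.523  -0.0095  0.0445] yang 32.73 w 0.0397 F [ 0.2  0.1 -0.2] tilt [ 1.1e-03  3.0e-04 -1.0e+00]
  offset [-0.0173  0.0251  0.0038] yaw -0.0472
t 3.08 pos [ 0.523  -0.0095  0.0445] yang 32.73 w 0.0397 F [ 0.2  0.1 -0.2] tilt [ 1.1e-03  3.0e-04 -1.0e+00]
  offset [-0.0142  0.0564  0.0039] yaw -0.0472
t 3.08 pos [ 0.523  -0.0095  0.0445] yang 32.73 w 0.0397 F [ 0.2  0.1 -0.2] tilt [ 1.1e-03  3.0e-04 -1.0e+00]
  offset [0.0086 0.2867 0.0041] yaw -0.0472
```

carry_out(grip=[0.09,0.09,0.09,0.09,0.09,0.09,0.09,0.09,0.09,0.09,0.09,0.09,0.09,0.09,0.09,0.09,0.09,0.09,0.09,0.09], offset=[[-0.017,0.015,0.004],[-0.017,0.025,0.004],[-0.016,0.035,0.004],[-0.015,0.045,0.004],[-0.014,0.056,0.004],[-0.012,0.073,0.004],[-0.011,0.09,0.004],[-0.009,0.107,0.004],[-0.008,0.124,0.004],[-0.006,0.141,0.004],[-0.004,0.158,0.004],[-0.003,0.175,0.004],[-0.001,0.192,0.004],[0.001,0.209,0.004],[0.003,0.226,0.004],[0.004,0.243,0.004],[0.006,0.26,0.004],[0.007,0.275,0.004],[0.0086,0.2867,0.004],[0.0086,0.2867,0.004]], yaw=[-0.03,-0.047,-0.047,-0.047,-0.047,-0.047,-0.047,-0.047,-0.047,-0.047,-0.047,-0.047,-0.047,-0.047,-0.047,-0.047,-0.047,-0.047,-0.047,-0.047])

```text
time: 4.75
tool_pos: [0.6173, 0.0549, 0.0422]
orientation: [0.436, 0.9, -0.001, -0.0]
ft_force: [-1.4, -0.1, 1.6]
width: 0.0401
```

```bash
python3 - <<'E'
from h import *
to((*(P-0.0324*u(38.39)),0.043),38.39)
i=eyes.camera_info("wrist");im=eyes.camera("wrist"); cv2.imwrite("pics/w3.png",im[:,:,::-1])
print("pred",proj(i,(*P,0.0495)))
i=eyes.camera_info("scene");im=eyes.camera("scene"); cv2.imwrite("pics/s3.png",cv2.resize(im[130:260,160:340],None,fx=4,fy=4)[:,:,::-1])
print("pred",(proj(i,(*P,0.0495))-[160,130])*4)
E
```

```text
t 4.75 pos [0.6173 0.0549 0.0422] yang 38.32 w 0.0401 F [-1.4 -0.1  1.6] tilt [-1.e-03 -7.e-04 -1.e+00]
  offset [ 0.0003  0.0015 -0.0021] yaw -0.0006
pred [283.21425768 338.02649721]
pred [407.71999979 186.69565896]
```

View pics/w3.png

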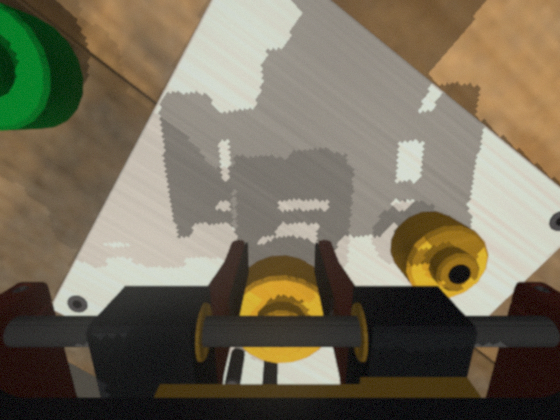

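View pics/s3.png

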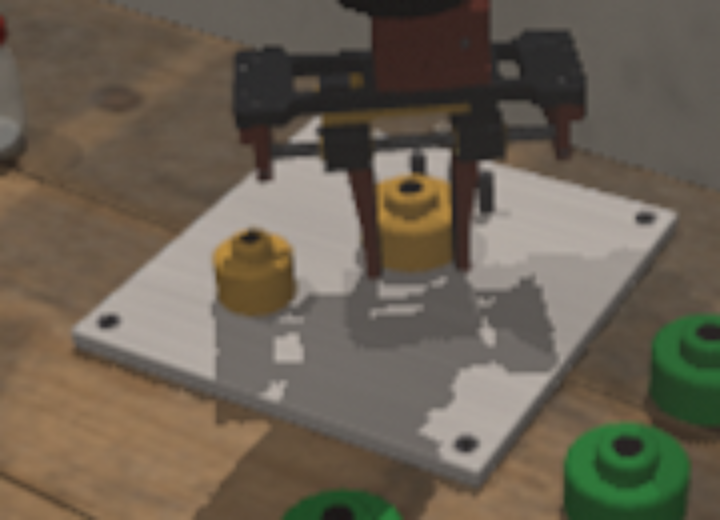

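Scene: the cap's hole is at crop (411,188), predicted (408,187), so it's where intended and flat. The small cap is unmoved at crop (252,238). Next I back off a few mm and orbit round to the plate axis.

```bash
python3 - <<'E'
from h import *
for a in (38.4,30,22,13,4.35): to((*(P-0.039*u(a)),0.043),a)
E
```

```text
t 4.85 pos [0.6172 0.0549 0.0422] yang 38.32 w 0.04 F [-1.5 -1.   1.3] tilt [-2.e-04 -2.e-04 -1.e+00]
  offset [ 0.     -0.0149 -0.0021] yaw -0.0007
t 4.85 pos [0.6172 0.0549 0.0422] yang 38.32 w 0.04 F [-1.5 -1.   1.3] tilt [-2.e-04 -2.e-04 -1.e+00]
  offset [ 0.0143 -0.0138 -0.0021] yaw 0.0693
t 4.85 pos [0.6172 0.0549 0.0422] yang 38.32 w 0.04 F [-1.5 -1.   1.3] tilt [-2.e-04 -2.e-04 -1.e+00]
  offset [ 0.0276 -0.0109 -0.0021] yaw 0.136
t 4.85 pos [0.6172 0.0549 0.0422] yang 38.32 w 0.04 F [-1.5 -1.   1.3] tilt [-2.e-04 -2.e-04 -1.e+00]
  offset [ 0.0419 -0.0055 -0.0021] yaw 0.211
t 4.85 pos [0.6172 0.0549 0.0422] yang 38.32 w 0.04 F [-1.5 -1.   1.3] tilt [-2.e-04 -2.e-04 -1.e+00]
  offset [ 0.0547  0.0018 -0.0021] yaw 0.2831
```

carry_out(grip=[0.09,0.09,0.09,0.09,0.09,0.09,0.09,0.09,0.09,0.09,0.09,0.09], offset=[[0,-0.008,-0.002],[0,-0.015,-0.002],[0.007,-0.0145,-0.002],[0.0143,-0.0138,-0.002],[0.021,-0.0125,-0.002],[0.0276,-0.0109,-0.002],[0.035,-0.0082,-0.002],[0.0419,-0.0055,-0.002],[0.0485,-0.002,-0.002],[0.0547,0.0018,-0.002],[0.0547,0.0018,-0.002],[0.0547,0.0018,-0.002]], yaw=[0,0,0.035,0.07,0.1,0.136,0.175,0.211,0.248,0.283,0.283,0.283])

```text
time: 5.85
tool_pos: [0.6041, 0.0727, 0.043]
orientation: [0.679, 0.734, 0.0, 0.0]
ft_force: [0.8, -0.3, 0.2]
width: 0.0396
```

```bash
python3 - <<'E'
from h import *
for k in (0.0324,0.0124): to((*(S-(k+0.02)*u(4.35)),0.043),4.35)
to((*(S-(0.0324)*u(4.35)),0.043),4.35)
i=eyes.camera_info("wrist");im=eyes.camera("wrist"); cv2.imwrite("pics/w4.png",im[:,:,::-1])
i=eyes.camera_info("scene");im=eyes.camera("scene"); cv2.imwrite("pics/s4.png",cv2.resize(im[150:230,200:320],None,fx=6,fy=6,interpolation=cv2.INTER_CUBIC)[:,:,::-1])
print("pred",(proj(i,(*P,0.0495))-[200,150])*6)
E
```

```text
t 5.85 pos [0.6041 0.0727 0.043 ] yang 4.53 w 0.0396 F [ 0.8 -0.3  0.2] tilt [ 2.e-04  1.e-04 -1.e+00]
  offset [-0.0005  0.0166  0.0001] yaw 0.0015
t 5.85 pos [0.6041 0.0727 0.043 ] yang 4.53 w 0.0396 F [ 0.8 -0.3  0.2] tilt [ 2.e-04  1.e-04 -1.e+00]
  offset [-0.0007  0.0666  0.0001] yaw 0.0015
t 5.85 pos [0.6041 0.0727 0.043 ] yang 4.53 w 0.0396 F [ 0.8 -0.3  0.2] tilt [ 2.e-04  1.e-04 -1.e+00]
  offset [-0.0007  0.0666  0.0001] yaw 0.0015
pred [371.57999969 160.04348844]
```

View pics/s4.png

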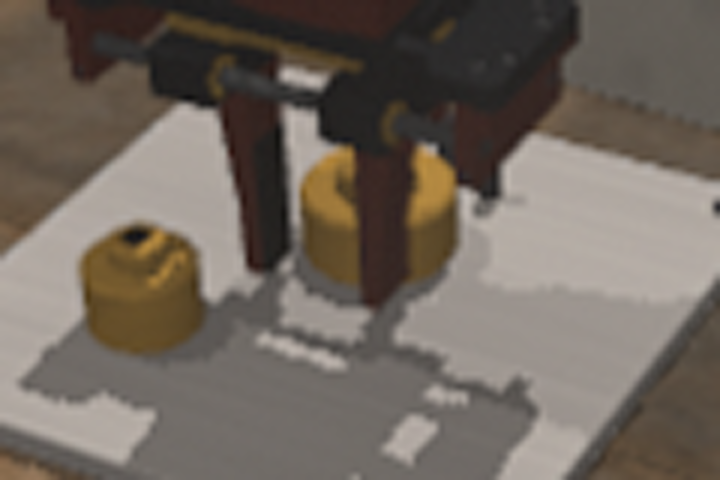

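View pics/w4.png

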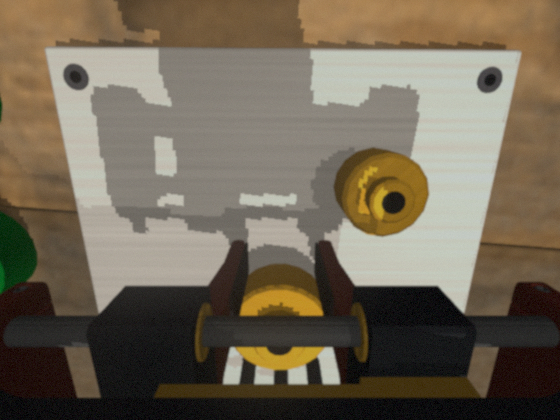

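Wrist view: the cap at (280,315) is centred between the fingers, with the three pins ahead at about (247,370), (281,372) and (315,370). The axis is aligned. Now the slow final push.

carry_out(grip=[0.09,0.09,0.09,0.09,0.09,0.09,0.09,0.09,0.09,0.09,0.09,0.09,0.09,0.09], offset=[[0,0.006,0],[0,0.012,0],[0,0.018,0],[0,0.023,0],[0,0.028,0],[0,0.033,0],[0,0.038,0],[0,0.043,0],[0,0.048,0],[0,0.053,0],[0,0.056,0],[0,0.059,0],[0,0.061,0],[0,0.061,0]], yaw=[0,0,0,0,0,0,0,0,0,0,0,0,0,0])

```text
time: 7.12
tool_pos: [0.6276, 0.0741, 0.0428]
orientation: [0.68, 0.734, -0.001, -0.001]
ft_force: [-5.2, 0.1, 3.4]
width: 0.04
```

carry_out(grip=[0.09,0.09,0.09], offset=[[0,0.002,0],[0,0.004,0],[0,0.004,0]], yaw=[0,0,0])

```text
time: 7.37
tool_pos: [0.6297, 0.0743, 0.0428]
orientation: [0.68, 0.734, -0.0, -0.0]
ft_force: [-3.7, 0.4, 1.6]
width: 0.0397
```

carry_out(grip=[0.09,0.09,0.09], offset=[[0,0.0015,0],[0,0.003,0],[0,0.003,0]], yaw=[0,0,0])

```text
time: 7.62
tool_pos: [0.6315, 0.0745, 0.0429]
orientation: [0.68, 0.734, 0.0, 0.0]
ft_force: [-2.9, -0.9, -0.8]
width: 0.0404
```

carry_out(grip=[0.09,0.09,0.09], offset=[[0,0.0015,0],[0,0.003,0],[0,0.003,0]], yaw=[0,0,0])

```text
time: 7.87
tool_pos: [0.6321, 0.0746, 0.0429]
orientation: [0.68, 0.734, -0.0, -0.0]
ft_force: [-4.1, 0.1, 0.9]
width: 0.0403
```

```bash
python3 - <<'E'
from h import *
to((*(S-(0.0324)*u(4.35)),0.043),4.35)
i=eyes.camera_info("scene");im=eyes.camera("scene"); cv2.imwrite("pics/s5.png",cv2.resize(im[150:230,200:320],None,fx=6,fy=6,interpolation=cv2.INTER_CUBIC)[:,:,::-1])
print("pred",(proj(i,(*S,0.0495))-[200,150])*6)
im=eyes.camera("wrist"); cv2.imwrite("pics/w5.png",im[:,:,::-1])
E
```

```text
t 7.87 pos [0.6321 0.0746 0.0429] yang 4.37 w 0.0403 F [-4.1  0.1  0.9] tilt [-0.0013 -0.     -1.    ]
  offset [ 0.0002 -0.0034 -0.0003] yaw 0.0002
pred [397.6860935  133.88993175]
```

View pics/s5.png

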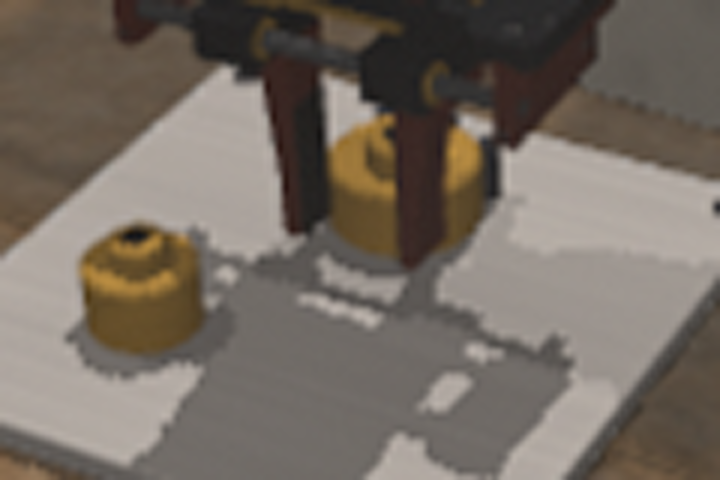

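Scene: the cap is at crop (405,170) with the right-hand pin at (490,168) against its rim; its hole is mostly hidden. Force is still about 4 N, the sliding level, so I'll keep going in small steps until it rises.

carry_out(grip=[0.09,0.09,0.09], offset=[[0,0.0015,0],[0,0.003,0],[0,0.003,0]], yaw=[0,0,0])

```text
time: 8.22
tool_pos: [0.6323, 0.0745, 0.0428]
orientation: [0.68, 0.734, -0.001, -0.001]
ft_force: [-8.0, -1.2, 5.0]
width: 0.0402
```

carry_out(grip=[0.09,0.09,0.09], offset=[[0,0.0015,0],[0,0.003,0],[0,0.003,0]], yaw=[0,0,0])

```text
time: 8.47
tool_pos: [0.6324, 0.0745, 0.0427]
orientation: [0.68, 0.734, -0.002, -0.002]
ft_force: [-10.5, -0.6, 7.3]
width: 0.0398
```

The tool has stopped at x = 0.632 and force is climbing (10 N), so the cap is against the pins. One more small press, then I back away.

carry_out(grip=[0.09,0.09,0.09,0.09], offset=[[0,0.0015,0],[0,0.004,0],[0,0.004,0],[0,0.004,0]], yaw=[0,0,0,0])

```text
time: 8.8
tool_pos: [0.6326, 0.0745, 0.0426]
orientation: [0.68, 0.734, -0.003, -0.003]
ft_force: [-15.1, -1.0, 10.9]
width: 0.0396
```

carry_out(grip=[0.09,0.09,0.09,0.09,0.09,0.09,0.09,0.09,0.09,0.09], offset=[[0,-0.008,0],[0,-0.02,0],[0,-0.035,0],[0,-0.05,0],[0,-0.06,-0.03],[0,-0.06,-0.09],[0,-0.06,-0.16],[0,-0.06,-0.24],[0,-0.06,-0.3],[0,-0.06,-0.3]], yaw=[0,0,0,0,0,0,0,0,0,0])

```text
time: 9.63
tool_pos: [0.6161, 0.0731, 0.1696]
orientation: [0.68, 0.733, 0.004, 0.003]
ft_force: [0.3, -0.1, -0.7]
width: 0.0399
```

carry_out(grip=[0.09,0.09,0.09,0.09,0.09,0.09,0.09,0.09,0.09,0.09], offset=[[0.06,0,-0.03],[0.13,-0.01,-0.06],[0.22,-0.02,-0.1],[0.31,-0.04,-0.1],[0.4,-0.06,-0.1],[0.49,-0.08,-0.1],[0.58,-0.1,-0.1],[0.65,-0.12,-0.1],[0.7,-0.15,-0.1],[0.7,-0.15,-0.1]], yaw=[0,0,0,0,0,0,0,0,0,0])

```text
time: 10.47
tool_pos: [0.5275, 0.3542, 0.203]
orientation: [0.676, 0.736, 0.001, -0.002]
ft_force: [-1.0, 0.7, -1.0]
width: 0.0398
```

```bash
python3 - <<'E'
from h import *
for n in ("top","scene"):
    i=eyes.camera_info(n);im=eyes.camera(n); cv2.imwrite(f"pics/{n}6full.png",im[:,:,::-1])
    y0,x0,h,w=(115,190,110,110) if n=="top" else (150,200,80,120)
    cv2.imwrite(f"pics/{n}6.png",cv2.resize(im[y0:y0+h,x0:x0+w],None,fx=5,fy=5,interpolation=cv2.INTER_CUBIC)[:,:,::-1])
    g=cv2.cvtColor(im,cv2.COLOR_RGB2GRAY)
    m=np.zeros_like(g); m[y0:y0+h,x0:x0+w]=yellow(im)[y0:y0+h,x0:x0+w]
    for cc in cv2.findContours(m,0,2)[0]:
        if cv2.contourArea(cc)<100: continue
        b=cv2.boundingRect(cc); s=g[b[1]+2:b[1]+b[3]//2+6,b[0]+5:b[0]+b[2]-5].astype(float)
        wt=np.clip(55-s,0,None); yy,xx=np.mgrid[:s.shape[0],:s.shape[1]]
        p=((wt*xx).sum()/wt.sum()+b[0]+5,(wt*yy).sum()/wt.sum()+b[1]+2)
        print(n,b,np.round(p,1),np.round(ray(i,*p,0.0495),4))
print(bot.observe()["time"],S)
E
```

```text
top (198, 198, 24, 24) [208.3 208.6] [0.557  0.1211 0.0495]
top (220, 137, 32, 33) [235.  151.7] [0.6627 0.0765 0.0495]
scene (214, 188, 19, 21) [nan nan] [nan nan nan]
scene (255, 169, 26, 23) [266.8 171.6] [0.6661 0.0777 0.0495]
10.5667 [0.663 0.077]<stdin>:12: RuntimeWarning: invalid value encountered in scalar divide
```

View pics/top6.png

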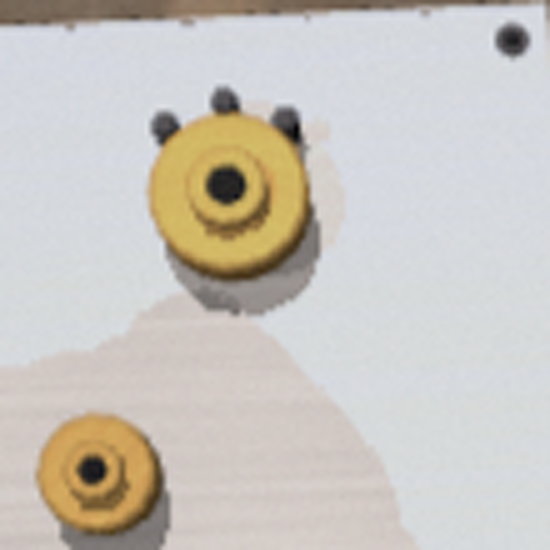

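View pics/scene6.png

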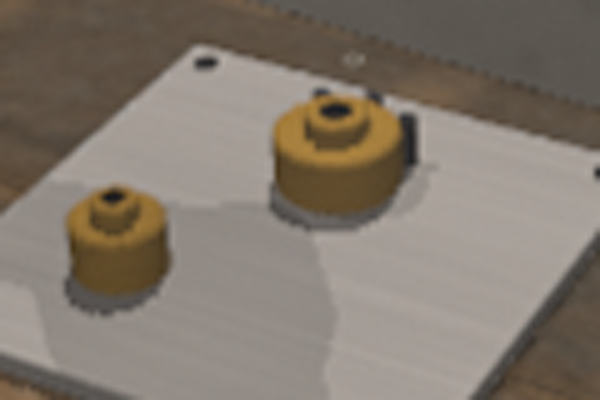

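Top view: the large cap's hole is at crop (226,185), with its rim meeting all three pins at crop (166,126), (225,100) and (286,122). The small cap, at crop (93,470), hasn't moved. The arm is clear, so I'll hand it in.

```bash
python3 -c "
from rig import job
print(job.finish_job())"
```

```text
the job is handed in; nothing more can be done
None
```

I pushed the larger brass cap flat along the plate with two part-open fingers behind its rim. It went first to a point 20 mm short of the seat, then straight in against the pins. I pressed to about 19 N at the wrist, then backed off and lifted clear. The robot clock read about 10.6 s at hand-in.

**Large cap:** the top camera puts its centre at (0.6627, 0.0765), against an estimated seat of (0.663, 0.077). The close crop shows the rim meeting all three pins. The tool also stopped advancing while the force rose from about 4 N (sliding) to 15 N along the push.

**Small cap:** it was at (0.5563, 0.1207) before and (0.557, 0.1211) after, a difference of under 1 mm and within measurement noise. The look-alikes were not touched.

**Disagreements:** the scene camera put the large cap about 3 mm further in x (0.6661). That is slightly over the 2 mm calibration figure, and the view is oblique. The automatic hole detection failed for the small cap in the last scene picture, so that check relies on the top view.

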